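# Set the regulator stand on its leg and hold it up

### The arm

A 6-joint arm with a two-finger parallel gripper is mounted at the origin on the work surface. World frame = base frame: x ahead of the robot, y to its left, z up, the work surface at z = 0. Lengths are in m, angles in rad, forces in N, time in s.
With the tool pointing down it reaches from about 0.325 to 0.85 m from the base axis. Payload 4.4 kg.
Tool frame: the origin (TCP) lies at the very end of the fingers, on their centre line; the grasp point (between the pads) lies 19 mm behind it; z points along the fingers, y is the direction in which the jaws open and shut (so a half turn about z gives the same grasp; the last joint's range is limited). The gripper opens to 94 mm and grips with 3 to 60 N. Pads are 16 mm wide; open, the fingers measure 119 mm over their backs; the gripper's body (75 mm by 177 mm) begins 78 mm behind the grasp point.
Start: joints at [-1.351, 0.207, 1.542, -0, 1.393, -0.15], TCP at [0.208, -0.536, 0.205] pointing down, gripper open.
Joint ranges: [-2.73, 2.73], [-0.86, 2.22], [0.23, 2.46], [-1.11, 4.25], [0.08, 2.63], [-2.82, 2.82]. Speed limits (rad/s): [2.79, 2.79, 3.14, 3.14, 3.14, 3.14].

### API

Orientations are given as a unit quaternion [w, x, y, z].
In Python, from station import arm gives the robot as it stands.
- The arm moves only by the shell command python3 -m jog 'ROWS' [OPENING]. ROWS is JSON, a list that holds one entry, the list of rows, each a list of 6 numbers: the shift along the tool's x, y, z in m, then the turn, a rotation vector about the tool's x, y, z in rad. In form: [[[x, y, z, wx, wy, wz], ...]]. A call has 1 to 10 rows; each row is the pose to reach, as a shift and turn from the pose commanded when the call began, along the tool's axes at that moment; what a row does not reach only later rows make up. A row lasts 1/8 s, in which the tool goes at most 62.5 mm and 10.7 degrees, less where a joint would pass 70% of its speed; a pose out of reach is approached as far as the arm can. A call with a gripper value outside its range is refused whole. OPENING is the finger opening in m, from 0 to 0.094, set as the call begins (- or left out, the last holds). The fingers move at their own pace and stop on an object; the grip force is fixed at half the most. Time passes only in rows, so rows that repeat a pose let the fingers close. It gives the time, the measured TCP pose, the force and the opening at its end, in the units of the state.
- arm.read_state(): the state, without advancing time (a new reading comes with each control period).
- arm.capture(name): name is "side" or "top" or "wrist"; returns the picture (400x640x3 uint8, red, green, blue); there is no depth.
- arm.camera_info(name): a dict with "mtx" (3x3 intrinsics, pixels), "distortion" ([k1, k2, p1, p2, k3] as OpenCV has them; the pictures are not rectified), "camera_from_world" (4x4, takes a point from world to camera coordinates). Camera axes: x right, y down, z forward; pixel columns grow to the right and rows downward; lengths in m; the calibration is good to about 2 mm. A picture is of the moment at which its call begins: read the wrist's pose just before it. camera_info takes no time and is no camera call; for the wrist camera it gives the pose at the moment of the call.
- arm.hand_in(): hands the job in, once; it reports no verdict.
The state is a dict: "clock": time; "joint_positions": joint angles; "joint_velocities": joint speeds; "effort": joint torques, N m; "eef_pos": TCP position; "tool_rot": TCP orientation; "ft_force": force on the tool from outside, world axes, zero at the start; "wrist_torque": the same for the moment, N m; "grip_width": finger opening in m.
Only numpy, scipy, OpenCV 4.12 (cv2) and the standard library are available. Lean on these libraries where they do the work, as an engineer would, in place of code of your own. Each camera call takes 0.05 s, during which the arm holds its last target.

### The job

Shut the nut box by sliding its flat cover all the way home over the two brass nuts, then flip the side leg (kickstand) of the tilting regulator stand over centre, away from the robot, until it has dropped fully down behind the frame. Then raise the blue frame upright with the fingers and keep holding it there: it is front-heavy and tips back towards the robot if let go, so the program finishes while still holding it up. Leave all the other things on the bench where they are.

Things in the scene. Friction and masses are not known exactly. Their poses are not given: they have to be found in the camera images.
- hinge (a point): Centre of the frame's hinge line, 30 mm above the bench, on the bolted-down stand (dark steel base 180 x 210 x 12 mm; its centre lies 25 mm to +y of this point). Fixed during a run. x axis: level, from the front of the stand (robot side) to its back; y axis: along the hinge line; z up.
- frame (a joint): Tilt of the blue frame about the hinge line, rad: 0 upright, negative leaning to the front (-x of the hinge point). At the start it rests on its front stop, -0.5; a back stop ends its travel at +0.05. Free hinge, front-heavy at every angle: it falls back to -0.5 unless held; lifting takes 2 to 3.5 N at the top bar, keeping it upright about 1 N. Mass about 0.9 kg.
- case (a point): Centre of the black round regulator case (72 mm diameter, 50 mm deep) clamped by a small cam lock on the front of the frame. Case and cam lock lie within 125 mm of the hinge line; above that the front of the frame is bare up to the top bar. The frame is 122 mm wide (y -61 to +61 mm from the hinge point), with side bars 12 mm thick.
- top_bar (a point): Middle of the frame's top bar, a round bar 12 mm in diameter and 122 mm long along the hinge direction, 185 mm from the hinge line; moves with the frame (its z axis points along the frame, away from the hinge line).
- leg (a joint): Swing of the steel kickstand leg relative to the frame, rad: 0 folded up alongside the frame (start), 2.64 fully down behind the frame at its stop. The hinge is nearly free: with the frame leaning on its front stop the leg balances straight up at about 0.5, and beyond that it falls down backwards by itself.
- leg_foot (a point): Middle of the leg's foot, a round rubber crossbar 12 mm in diameter and 30 mm long along the hinge direction, at the leg's end, 96 mm from the leg's pivot. The leg is a bar 12 mm wide (hinge direction) and 8 mm thick; it swings in a plane 95 mm to +y of the hinge point, 28 mm clear of the frame's side. Pivot: on the frame, 70 mm from the hinge line.
- cover (a joint): Opening of the nut box's slide cover, m: 0 fully shut, up to 0.095 open. Sliding friction 1.5 N; it stays where it is left.
- rib (a point): Top edge middle of the upright rib on the aluminium slide cover, 73 mm above the bench. The rib is 30 mm high, 10 mm thick along the slide and 50 mm long across it, at the cover's middle (cover 94 x 76 x 4 mm). x axis: the direction in which the cover opens; push the rib towards -x to shut it. Side rails of the box stand 5 mm above the cover, 78 mm apart.
- nutbox: Grey fixed box 200 x 90 x 48 mm, to the left or the right of the stand, origin at the centre of its underside; x axis as for the rib. Its -x half is the open compartment with the two nuts, its +x half a solid deck on which the open cover lies.
- nut_a: Bystander: brass inlet nut, 20 mm across, 19 mm high, loose in the nut box's compartment; origin under its centre.
- nut_b: Bystander: the second brass inlet nut, as the first.
- tee: Bystander: orange exhaust tee, 110 x 61 x 32 mm, lying on the bench near the robot; origin under its centre.
- purge_cover: Bystander: clear plastic purge cover, disc 68 mm in diameter, 16 mm high; origin under its centre.
- jar: Bystander: small jar, 52 mm in diameter, 60 mm high; origin under its centre.
- collar: Bystander: steel ring, 56 mm in diameter, 16 mm high; origin under its centre.
- driver: Bystander: screwdriver 165 mm long, 22 mm thick, lying on the bench near the robot; origin under its middle.
Not all that is in view belongs to the job. Leave any red look-alike of the nutbox alone.

How it is judged:
On the way, in this order (a step that is already met when the one before it is completed fails the run):
1. the slide cover is fully shut over the nuts (value of joint cover below 0.006 m), for 0.2 s.
2. the leg has been flipped fully down behind the frame (value of joint cover below 0.006 m and value of joint leg above 2.45 rad), for 0.2 s.
3. the frame is raised upright and held by the fingers (all of step 2 and value of joint frame above -0.08 rad and contact force between the fingers and frame above 0.3 N), for 0.2 s.
At the end, for the whole second after the job is handed in: The cover is within 6 mm of fully shut, the leg is down (joint above 2.45 rad, stop at 2.64), and the frame is still and upright (no more than 0.08 rad forward of vertical), held there by the fingers (contact force above 0.3 N) through the last second (all of step 3 and velocity of joint frame between -0.1 and 0.1 rad/s); the arm keeps its last pose, push and grip.
It fails at once if a bystander is moved more than 30 mm (distance of any of nut_a, nut_b, tee, purge_cover, jar, collar, driver from where it was at the start of the episode above 0.03 m).
It also fails if it takes over 58 s, if anything falls off the work surface, if the arm or the gripper's body presses on something with over 40 N, if the wrist force passes 120 N, or if a joint passes its speed limit or range.

## Working session

There is one attempt and no reset: what is moved stays moved. The work goes in short steps, Python scripts to look and compute and a shell command to move; the robot and the scene stay as the last step left them, time stands still between calls to the robot, and variables do not carry over. Pictures are saved under pics/ and viewed, and the job is handed in when it is done.

```bash
ls; mkdir -p pics
python3 - <<'E'
from station import arm
import cv2,json
s=arm.read_state();print({k:s[k] for k in('clock','eef_pos','tool_rot','grip_width','ft_force')})
for n in('side','top'):
    cv2.imwrite(f'pics/{n}0.png',arm.capture(n)[:,:,::-1]); i=arm.camera_info(n);print(n,i)
E
```

```text
pics
{'clock': 0.0, 'eef_pos': array([ 0.20764901, -0.53535272,  0.2043036 ]), 'tool_rot': array([-1.09865727e-03,  9.82953280e-01,  1.83852221e-01, -5.35575447e-05]), 'grip_width': 0.09414432440053279, 'ft_force': array([ 0.40983329, -0.22578406,  0.24230342])}
side {'mtx': array([[428.80363675,   0.        , 322.08428629],
       [  0.        , 428.80363675, 200.92963238],
       [  0.        ,   0.        ,   1.        ]]), 'distortion': array([-0.01351024,  0.        ,  0.        ,  0.        ,  0.        ]), 'camera_from_world': array([[-0.7281995 , -0.68533666, -0.00625708,  0.37969726],
       [-0.4824417 ,  0.51905675, -0.70557076,  0.35140782],
       [ 0.48680128, -0.5107776 , -0.70861185,  1.11670868],
       [ 0.        ,  0.        ,  0.        ,  1.        ]])}
top {'mtx': array([[363.21585158,   0.        , 321.05580297],
       [  0.        , 363.21585158, 196.44660329],
       [  0.        ,   0.        ,   1.        ]]), 'distortion': array([-0.0222024,  0.       ,  0.       ,  0.       ,  0.       ]), 'camera_from_world': array([[-0.00910145, -0.999893  ,  0.01145228,  0.00529429],
       [-0.9898705 ,  0.00738634, -0.14178096,  0.52815363],
       [ 0.1416812 , -0.01262668, -0.98983181,  0.97975078],
       [ 0.        ,  0.        ,  0.        ,  1.        ]])}
```

View pics/side0.png

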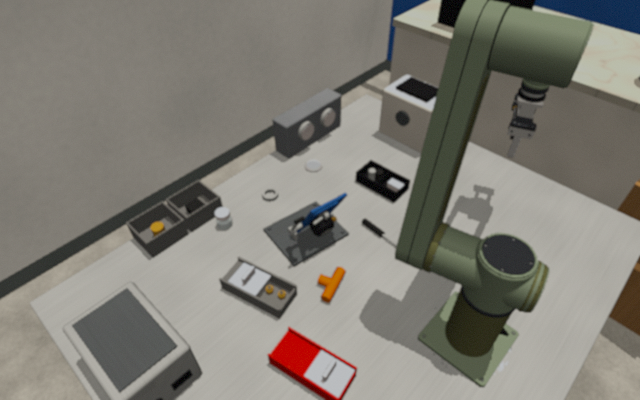

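View pics/top0.png

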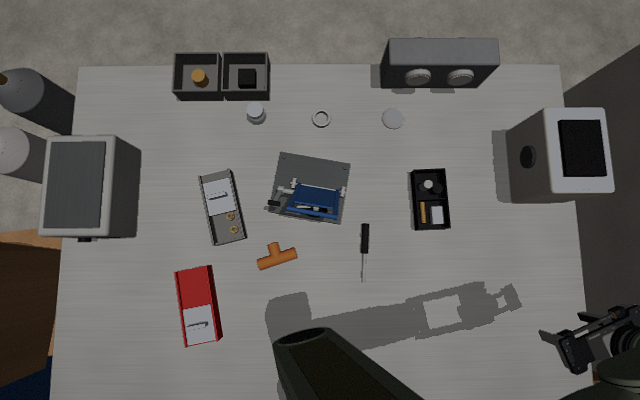

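The side view shows the grey nut box at about (258,287), the stand at (307,232) and the red look-alike at (312,363). In the top view the box is at (222,207) with the cover at its far end, and the stand at (312,188). Next I'll zoom in.

Run:
```python
import cv2
t=cv2.imread('pics/top0.png');s=cv2.imread('pics/side0.png')
cv2.imwrite('pics/t_z.png',cv2.resize(t[140:260,190:360],None,fx=4.7,fy=4.7,interpolation=cv2.INTER_CUBIC))
cv2.imwrite('pics/s_z.png',cv2.resize(s[180:320,210:360],None,fx=4.2,fy=4.2,interpolation=cv2.INTER_CUBIC))
```

```text
(no output)
```

View pics/t_z.png

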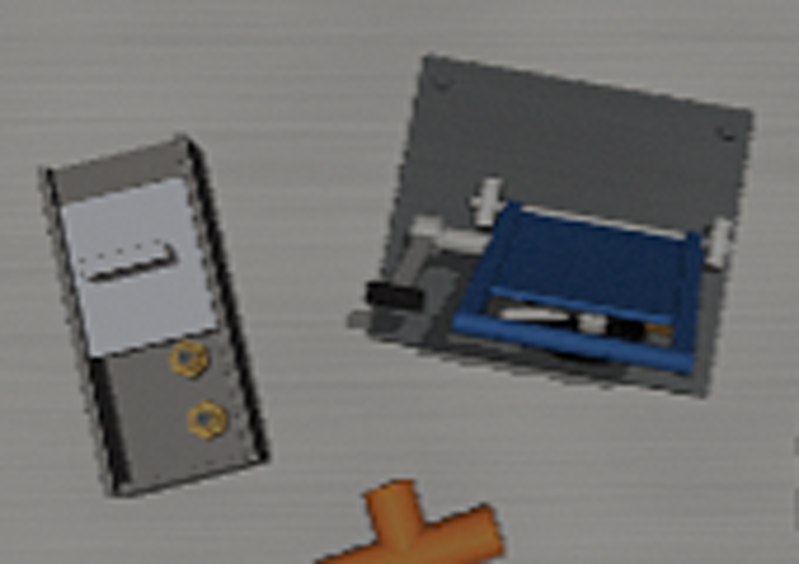

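View pics/s_z.png

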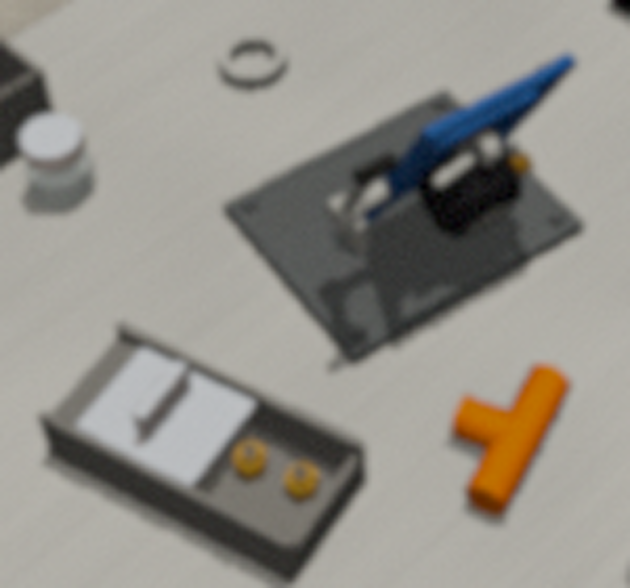

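```bash
cat > h.py <<'E'
import numpy as np,cv2
from station import arm
def ray(n,uv):
    i=arm.camera_info(n);T=np.array(i['camera_from_world']);R,t=T[:3,:3],T[:3,3]
    p=cv2.undistortPoints(np.array(uv,float).reshape(-1,1,2),np.array(i['mtx']),np.array(i['distortion'])).reshape(-1,2)
    d=np.c_[p,np.ones(len(p))]@R; return -R.T@t,d
def plane(n,uv,z):
    c,d=ray(n,uv); return c+d*((z-c[2])/d[:,2])[:,None]
def tri(uvt,uvs,a='top',b='side'):
    c1,d1=ray(a,[uvt]);c2,d2=ray(b,[uvs]);d1,d2=d1[0],d2[0]
    k=np.linalg.lstsq(np.c_[d1,-d2],c2-c1,rcond=None)[0]
    p,q=c1+k[0]*d1,c2+k[1]*d2
    return (p+q)/2,np.linalg.norm(p-q)
T=lambda l:[(190+x/4.7,140+y/4.7) for x,y in l]
S=lambda l:[(210+x/4.2,180+y/4.2) for x,y in l]
E
python3 - <<'E'
from h import *
np.set_printoptions(precision=4,suppress=True)
b=plane('top',T([(428,57),(752,112),(706,395),(365,338)]),.012);print('base',b,b.mean(0),[np.linalg.norm(b[i]-b[(i+1)%4]) for i in range(4)])
b=plane('side',S([(440,93),(582,226),(345,362),(226,210)]),.012);print('base side',b,b.mean(0),[np.linalg.norm(b[i]-b[(i+1)%4]) for i in range(4)])
b=plane('top',T([(42,170),(187,137),(268,460),(112,494)]),.048);print('box',b,b.mean(0),[np.linalg.norm(b[i]-b[(i+1)%4]) for i in range(4)])
b=plane('side',S([(122,328),(362,460),(290,583-0),(45,422)]),.048);print('boxside',b)
print('rib',plane('top',T([(90,274),(172,250)]),.073),plane('side',S([(138,425),(187,372)]),.073))
print('bar',tri(T([(455,327)])[0],S([(435,130)])[0]),tri(T([(690,362)])[0],S([(570,63)])[0]))
print('foot',tri(T([(396,292)])[0],S([(377,165)])[0]))
E
```

```text
base [[ 0.6635  0.1162  0.012 ]
 [ 0.6272 -0.0846  0.012 ]
 [ 0.4522 -0.0532  0.012 ]
 [ 0.4884  0.1533  0.012 ]] [0.5578 0.0329 0.012 ] [np.float64(0.2040935970178695), np.float64(0.17783338857330577), np.float64(0.2095791362947685), np.float64(0.17894574942479263)]
base side [[ 0.6239 -0.0729  0.012 ]
 [ 0.4486 -0.0444  0.012 ]
 [ 0.4885  0.1636  0.012 ]
 [ 0.6561  0.1271  0.012 ]] [0.5543 0.0434 0.012 ] [np.float64(0.1775973457018076), np.float64(0.2117527339209971), np.float64(0.17153743430369428), np.float64(0.20258795535644955)]
box [[0.5864 0.3413 0.048 ]
 [0.6058 0.2558 0.048 ]
 [0.4142 0.2038 0.048 ]
 [0.3953 0.2936 0.048 ]] [0.5004 0.2736 0.048 ] [np.float64(0.08775390771621562), np.float64(0.1984938483946114), np.float64(0.09177472742354592), np.float64(0.19695493282752097)]
boxside [[0.601  0.2655 0.048 ]
 [0.4039 0.227  0.048 ]
 [0.3729 0.3188 0.048 ]
 [0.5776 0.3493 0.048 ]]
rib [[0.5203 0.3032 0.073 ]
 [0.5339 0.2565 0.073 ]] [[0.5151 0.3174 0.073 ]
 [0.5239 0.2688 0.073 ]]
bar (array([0.4743, 0.0831, 0.1964]), np.float64(0.0015064305721511418)) (array([ 0.458 , -0.0338,  0.1839]), np.float64(0.0011868599132703681))
foot (array([0.4955, 0.1157, 0.173 ]), np.float64(0.0005727370979693808))
```

```bash
cat >> h.py <<'E'
from scipy.spatial.transform import Rotation as Ro
np.set_printoptions(precision=4,suppress=True)
def st():
    s=arm.read_state();q=s['tool_rot'];return s,np.array(s['eef_pos']),Ro.from_quat([q[1],q[2],q[3],q[0]])
def go(p,yaw):
    s,e,R=st(); y=np.radians(yaw)
    G=Ro.from_matrix(np.c_[[np.cos(y),np.sin(y),0],[np.sin(y),-np.cos(y),0],[0,0,-1]])
    print('row',np.r_[R.inv().apply(np.array(p)-e),(R.inv()*G).as_rotvec()])
E
python3 - <<'E'
from h import *
go([0.45,-0.25,.3],14.6);go([.59,.29,.3],14.6);go([.59,.29,.2],14.6)
E
```

```text
row [ 0.3292 -0.1787 -0.0951 -0.002  -0.0002  0.1149]
row [ 0.6549 -0.6316 -0.0941 -0.002  -0.0002  0.1149]
row [ 0.6548 -0.6314  0.0059 -0.002  -0.0002  0.1149]
```

```bash
python3 -m jog '[[[0.03,-0.02,-0.05,0,0,0],[0.06,-0.04,-0.095,0,0,0],[0.33,-0.18,-0.095,0,0,0.11],[0.33,-0.18,-0.095,0,0,0.11],[0.33,-0.18,-0.095,0,0,0.11],[0.33,-0.18,-0.095,0,0,0.11],[0.33,-0.18,-0.095,0,0,0.115],[0.655,-0.63,-0.095,0,0,0.115],[0.655,-0.63,-0.095,0,0,0.115],[0.655,-0.63,-0.095,0,0,0.115]]]' 0
python3 - <<'E'
from h import *
go([.59,.29,.26],14.6)
E
```

```text
clock: 1.35
eef_pos: [0.4978, -0.0656, 0.3]
tool_rot: [-0.0, 0.992, 0.127, -0.0]
ft_force: [1.0, -0.4, -0.7]
grip_width: 0.0008
row [ 0.1788 -0.3209  0.0399 -0.0003  0.0005 -0.0002]
```

```bash
python3 -m jog '[[[0.179,-0.321,0,0,0,0],[0.179,-0.321,0,0,0,0],[0.179,-0.321,0,0,0,0],[0.179,-0.321,0,0,0,0],[0.179,-0.321,0.04,0,0,0],[0.179,-0.321,0.04,0,0,0],[0.179,-0.321,0.04,0,0,0],[0.179,-0.321,0.04,0,0,0]]]'
python3 - <<'E'
from h import *
for n in('wrist','side','top'):cv2.imwrite(f'pics/{n}1.png',arm.capture(n)[:,:,::-1])
E
```

```text
clock: 2.35
eef_pos: [0.5899, 0.2877, 0.2599]
tool_rot: [0.001, 0.992, 0.127, -0.001]
ft_force: [1.1, 0.0, 0.2]
grip_width: 0.0003
```

View pics/wrist1.png

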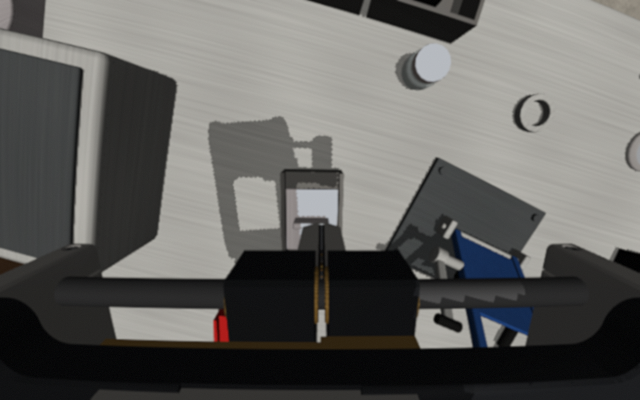

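The wrist view shows the grey box's far rim at (284–342,170), the cover at (297–340,190–218), with the rib line near row 219 partly behind the closed fingers.

Run:
```python
from h import *
print(plane('wrist',[(284,170),(342,170)],.048));print(plane('wrist',[(297,219)],.073));print(plane('wrist',[(297,190),(340,190)],.043))
w=cv2.imread('pics/wrist1.png');cv2.imwrite('pics/w_z.png',cv2.resize(w[160:260,270:370],None,fx=6,fy=6,interpolation=cv2.INTER_CUBIC))
```

```text
[[0.5954 0.3424 0.048 ]
 [0.616  0.2625 0.048 ]]
[[0.5372 0.3074 0.073 ]]
[[0.5708 0.3179 0.043 ]
 [0.5865 0.257  0.043 ]]
```

View pics/w_z.png

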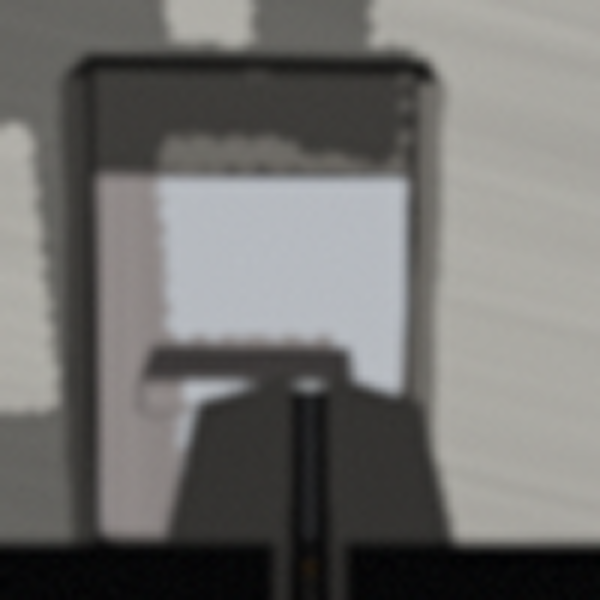

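Run:
```python
from h import *
W=lambda l:[(270+x/6,160+y/6) for x,y in l]
print('rib +x top edge',plane('wrist',W([(142,380),(350,380)]),.073));print('rib +x bottom',plane('wrist',W([(150,345),(350,345)]),.043))
b=plane('wrist',W([(97,175),(410,175)]),.043);print('cover far',b,b.mean(0),np.linalg.norm(b[0]-b[1]))
x=np.array([.968,.252]);y=np.array([-.252,.968])
print('cover centre',b.mean(0)[:2]-.047*x, 'rib+x', b.mean(0)[:2]-.042*x)
print(arm.read_state()['eef_pos'])
```

```text
rib +x top edge [[0.5299 0.3104 0.073 ]
 [0.542  0.2637 0.073 ]]
rib +x bottom [[0.5293 0.3112 0.043 ]
 [0.5417 0.2628 0.043 ]]
cover far [[0.568  0.3336 0.043 ]
 [0.5871 0.2597 0.043 ]] [0.5776 0.2966 0.043 ] 0.07629856751359781
cover centre [0.5321 0.2848] rib+x [0.5369 0.2861]
[0.5907 0.2867 0.2618]
```

```bash
python3 - <<'E'
from h import *
go([.565,.2945,.056],14.6)
E
python3 -m jog '[[[-0.024,0.015,0.06,0,0,0],[-0.024,0.015,0.12,0,0,0],[-0.024,0.015,0.18,0,0,0],[-0.024,0.015,0.205,0,0,0],[-0.024,0.015,0.205,0,0,0],[-0.024,0.015,0.205,0,0,0]]]'
python3 - <<'E'
from h import *
cv2.imwrite('pics/s2.png',cv2.resize(arm.capture('side')[180:320,210:360,::-1],None,fx=4.2,fy=4.2))
E
```

```text
row [-0.0233 -0.014   0.2058  0.0002 -0.0019 -0.002 ]
clock: 3.25
eef_pos: [0.5728, 0.2673, 0.058]
tool_rot: [-0.0, 0.992, 0.126, 0.002]
ft_force: [0.6, 0.3, 0.3]
grip_width: 0.0003
```

View pics/s2.png

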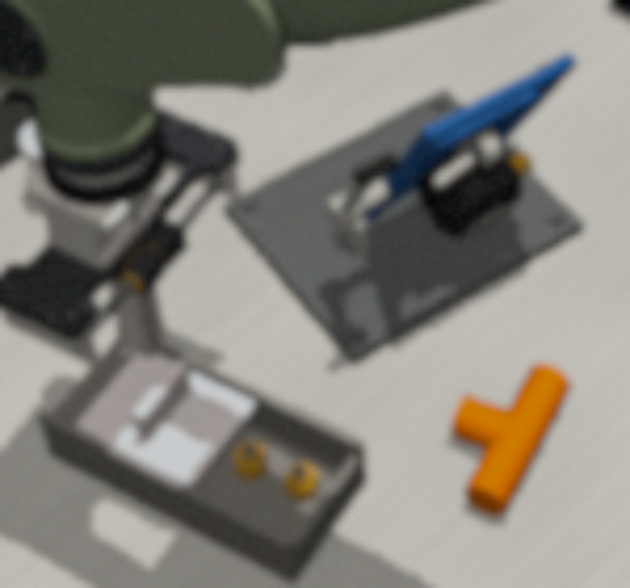

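The side view shows the fingers behind the rib, offset towards the right rail because I typed the wrong y sign. They are 10 mm above the rails, with no contact. I'll correct this sideways.

```bash
python3 -m jog '[[[0,-0.029,0,0,0,0],[0,-0.029,0,0,0,0],[0,-0.029,0,0,0,0]]]'
python3 - <<'E'
from h import *
go([.565,.2945,.056],14.6); go([.565-.09*.968,.2945-.09*.252,.056],14.6)
E
```

```text
clock: 3.68
eef_pos: [0.5645, 0.2955, 0.0569]
tool_rot: [0.0, 0.992, 0.127, 0.001]
ft_force: [-0.1, 0.1, 0.3]
grip_width: 0.0005
row [ 0.0003  0.0011  0.0009  0.0004 -0.0025  0.0004]
row [-0.0898  0.0011  0.0007  0.0004 -0.0025  0.0004]
```

```bash
python3 -m jog '[[[-0.015,0.001,0,0,0,0],[-0.03,0.001,0,0,0,0],[-0.04,0.001,0,0,0,0],[-0.05,0.001,0,0,0,0],[-0.06,0.001,0,0,0,0],[-0.07,0.001,0,0,0,0],[-0.078,0.001,0,0,0,0],[-0.084,0.001,0,0,0,0],[-0.084,0.001,0,0,0,0]]]'
python3 - <<'E'
from h import *
cv2.imwrite('pics/s3.png',cv2.resize(arm.capture('side')[180:320,210:360,::-1],None,fx=4.2,fy=4.2))
E
```

```text
clock: 4.8
eef_pos: [0.4811, 0.2732, 0.0551]
tool_rot: [0.0, 0.992, 0.127, -0.001]
ft_force: [0.1, -0.0, -0.2]
grip_width: 0.0006
```

View pics/s3.png

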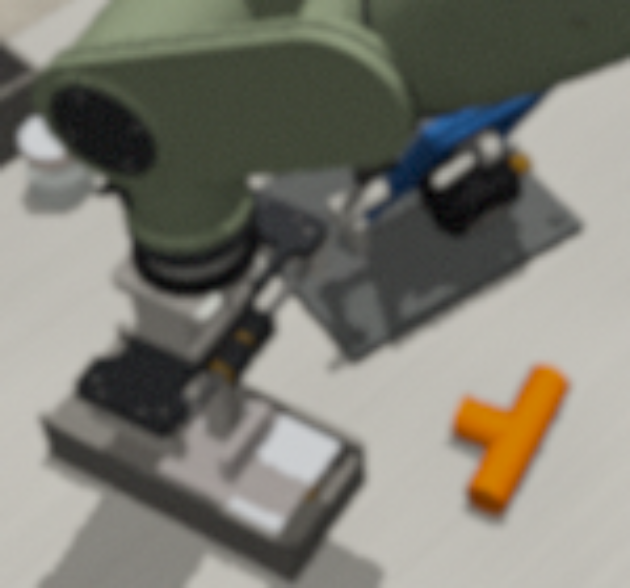

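The picture shows the cover moving with the fingers; a gap of about 15–20 mm is left at (320,480). Continue towards the stop.

```bash
python3 -m jog '[[[-0.008,0,0,0,0,0],[-0.014,0,0,0,0,0],[-0.014,0,0,0,0,0]]]'; python3 -m jog '[[[-0.004,0,0,0,0,0],[-0.006,0,0,0,0,0],[-0.006,0,0,0,0,0]]]'
```

```text
clock: 5.22
eef_pos: [0.4697, 0.2702, 0.0556]
tool_rot: [-0.0, 0.992, 0.127, 0.001]
ft_force: [4.0, 1.8, -3.2]
grip_width: 0.0004
clock: 5.6
eef_pos: [0.4696, 0.2701, 0.0569]
tool_rot: [-0.001, 0.992, 0.127, 0.007]
ft_force: [14.1, 4.9, -10.4]
grip_width: 0.0004
```

```bash
python3 -m jog '[[[0.03,0,0,0,0,0],[0.03,0,-0.05,0,0,0],[0.03,0,-0.11,0,0,0],[0.03,0,-0.17,0,0,0],[0.03,0,-0.22,0,0,0],[0.03,0,-0.24,0,0,0],[0.03,0,-0.24,0,0,0]]]'
python3 - <<'E'
from h import *
cv2.imwrite('pics/s4.png',cv2.resize(arm.capture('side')[180:320,210:360,::-1],None,fx=4.2,fy=4.2))
cv2.imwrite('pics/w4.png',arm.capture('wrist')[:,:,::-1])
E
```

```text
clock: 6.48
eef_pos: [0.4922, 0.2762, 0.2974]
tool_rot: [-0.0, 0.992, 0.127, 0.001]
ft_force: [-0.3, -0.2, -0.8]
grip_width: 0.0003
```

View pics/s4.png

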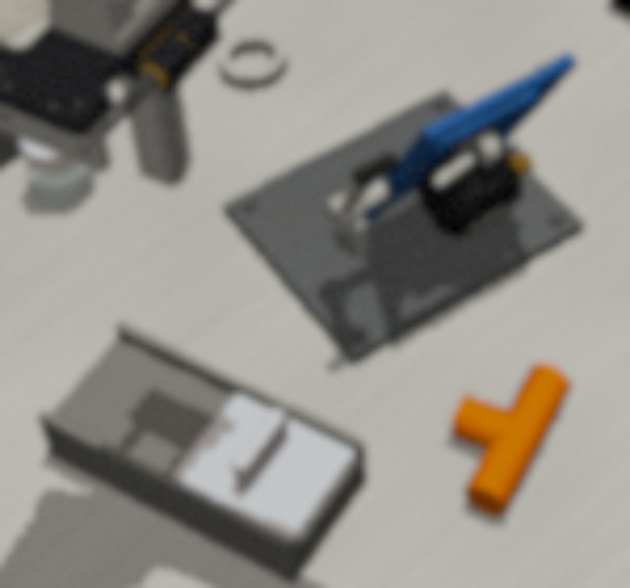

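View pics/w4.png

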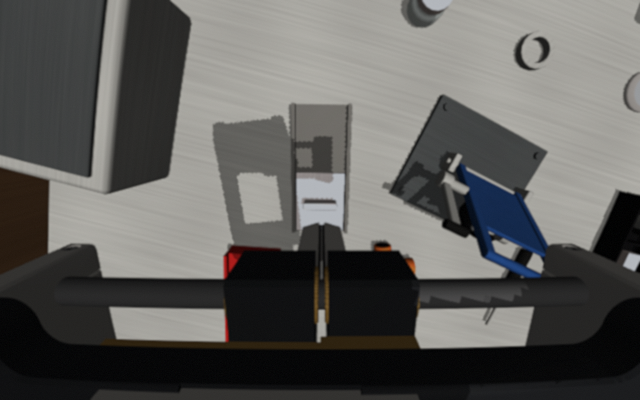

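The side view shows the cover against the near end wall at (330,490), both nuts covered and the frame undisturbed. In the wrist view the cover edge is at row 175, the box's far rim at row 104 and the foot at (457,228). I'll check these numerically.

Run:
```python
from h import *
a=plane('wrist',[(320,104)],.048);b=plane('wrist',[(320,175)],.043);print(np.linalg.norm((a-b)[0,:2]))
print('foot',plane('wrist',[(457,228)],.174))
print('base far corners',plane('wrist',[(443,96),(546,152)],.012))
go([.44,.125,.29],-10.5);go([.44,.125,.16],-10.5)
```

```text
0.10525379160784237
foot [[0.494  0.1149 0.174 ]]
base far corners [[ 0.6627  0.1202  0.012 ]
 [ 0.6259 -0.0817  0.012 ]]
row [-0.0872  0.1329  0.0042  0.0011  0.0033  0.4381]
row [-0.0867  0.1329  0.1342  0.0011  0.0033  0.4381]
```

```bash
python3 -m jog '[[[-0.087,0.133,0,0,0,0.44],[-0.087,0.133,0,0,0,0.44],[-0.087,0.133,0,0,0,0.44],[-0.087,0.133,0.05,0,0,0.44],[-0.087,0.133,0.1,0,0,0.44],[-0.087,0.133,0.137,0,0,0.44],[-0.087,0.133,0.137,0,0,0.44],[-0.087,0.133,0.137,0,0,0.44]]]'
python3 - <<'E'
from h import *
s,e,R=st();f=np.array([.494,.115,.174]);print(R.inv().apply(f-e))
cv2.imwrite('pics/t5.png',cv2.resize(arm.capture('top')[140:260,190:360,::-1],None,fx=4.7,fy=4.7))
cv2.imwrite('pics/w5.png',arm.capture('wrist')[:,:,::-1])
E
```

```text
clock: 7.58
eef_pos: [0.4415, 0.1254, 0.1588]
tool_rot: [0.0, 0.996, -0.092, -0.0]
ft_force: [0.1, -0.6, -0.6]
grip_width: 0.0009
[ 0.0535  0.0006 -0.0152]
```

View pics/t5.png

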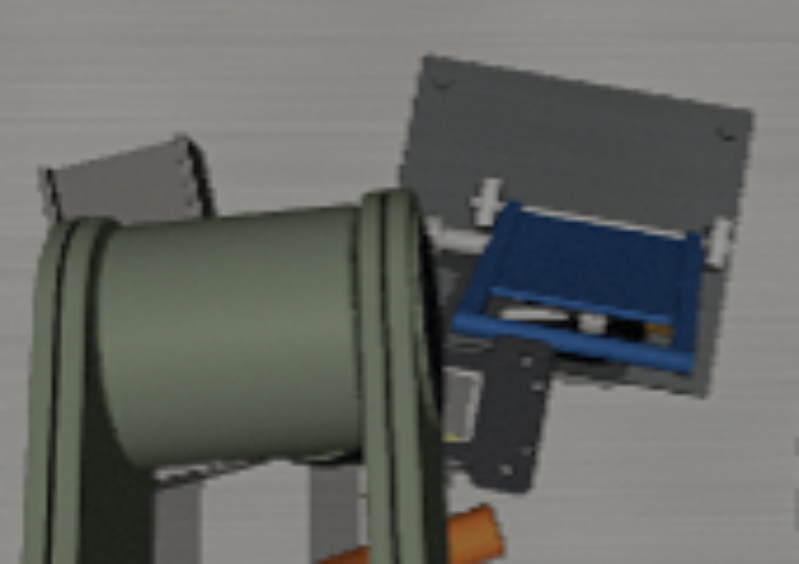

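View pics/w5.png

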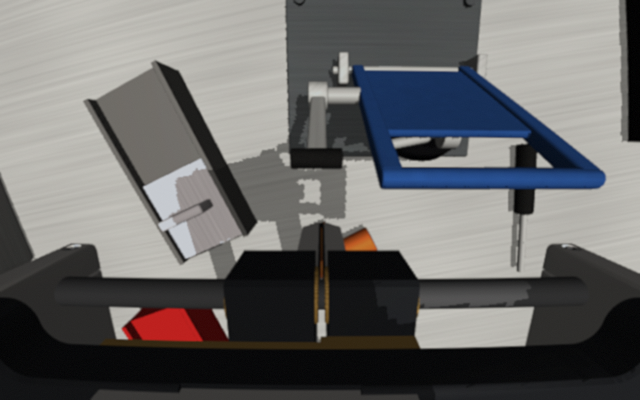

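The wrist view shows the foot at (317,158), straight ahead of the fingers, and the frame's side bar clear at column 360 and beyond. Push the foot over centre.

```bash
python3 -m jog '[[[0.02,0,0,0,0,0],[0.04,0,0,0,0,0],[0.052,0,0,0,0,0],[0.065,0,0,0,0,0],[0.078,0,0,0,0,0],[0.09,0,0,0,0,0],[0.102,0,0,0,0,0],[0.114,0,0,0,0,0],[0.124,0,0,0,0,0],[0.13,0,0,0,0,0]]]'
python3 -m jog '[[[-0.03,0,0,0,0,0],[-0.09,0,0,0,0,0],[-0.13,0,0,0,0,0],[-0.15,0,0,0,0,0],[-0.15,0,0,0,0,0]]]'
python3 - <<'E'
from h import *
cv2.imwrite('pics/w6.png',arm.capture('wrist')[:,:,::-1])
cv2.imwrite('pics/s6.png',cv2.resize(arm.capture('side')[180:320,210:360,::-1],None,fx=4.2,fy=4.2))
E
```

```text
clock: 8.93
eef_pos: [0.5699, 0.1013, 0.1584]
tool_rot: [0.0, 0.996, -0.093, 0.0]
ft_force: [-0.3, 0.4, -0.7]
grip_width: 0.0005
clock: 9.55
eef_pos: [0.4208, 0.1293, 0.1586]
tool_rot: [-0.0, 0.996, -0.092, 0.0]
ft_force: [1.3, -1.0, 0.3]
grip_width: 0.0002
```

View pics/w6.png

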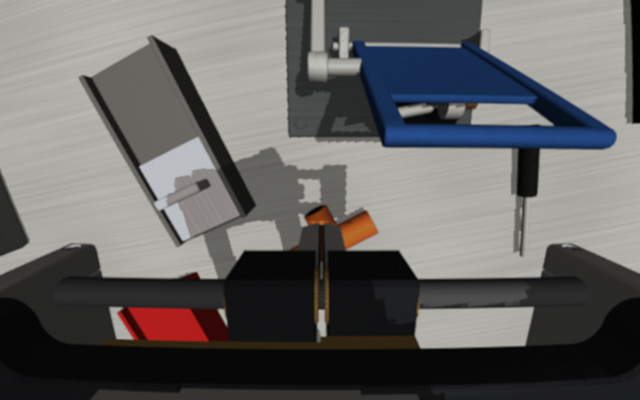

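View pics/s6.png

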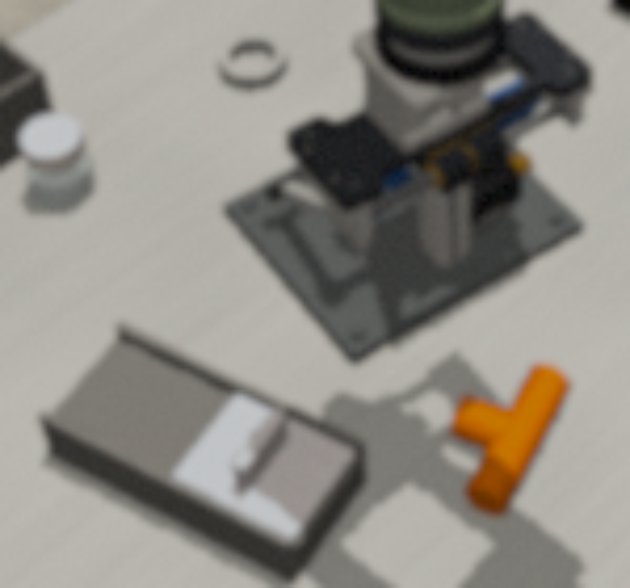

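The wrist view shows the leg pointing back from its pivot (317,62); the frame is unmoved. Now the fingers go in front of the top bar's middle.

```bash
python3 -m jog '[[[-0.005,0.03,-0.012,0,0,0],[-0.005,0.07,-0.012,0,0,0],[0,0.098,-0.012,0,0,0],[0,0.098,-0.012,0,0,0],[0,0.098,-0.012,0,0,0]]]'
python3 - <<'E'
from h import *
s,e,R=st();print(R.inv().apply(np.array([.466,.026,.192])-e))
cv2.imwrite('pics/w7.png',arm.capture('wrist')[:,:,::-1])
cv2.imwrite('pics/s7.png',cv2.resize(arm.capture('side')[180:320,210:360,::-1],None,fx=4.2,fy=4.2))
E
```

```text
clock: 10.28
eef_pos: [0.4044, 0.0328, 0.1706]
tool_rot: [-0.0, 0.996, -0.093, 0.0]
ft_force: [-0.1, 0.8, 0.6]
grip_width: 0.0005
[ 0.0618 -0.0047 -0.0214]
```

View pics/w7.png

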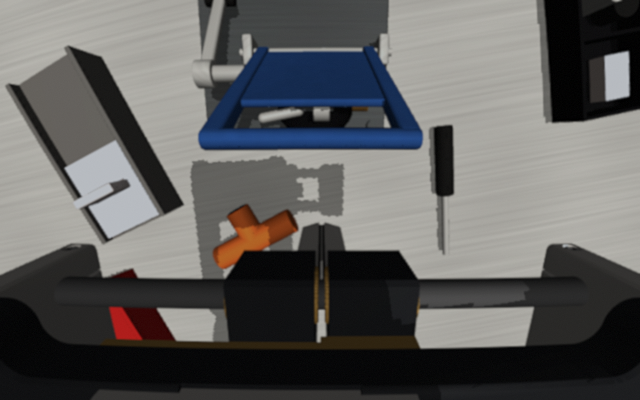

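View pics/s7.png

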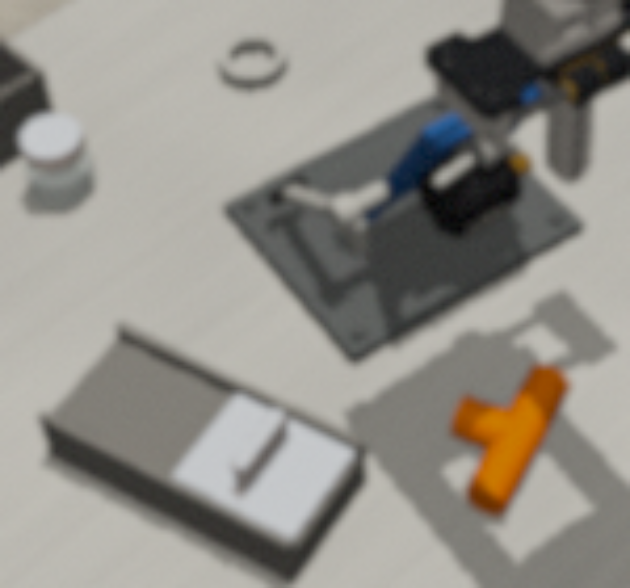

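```bash
python3 - <<'E'
from h import *
i=arm.camera_info('side');T=np.array(i['camera_from_world'])
for p in([.616,.096,.040],[.63,.094,.06]):
    u=cv2.projectPoints(np.array([p]),cv2.Rodrigues(T[:3,:3])[0],T[:3,3],np.array(i['mtx']),np.array(i['distortion']))[0].ravel();print((u-[210,180])*4.2)
E
python3 -m jog '[[[0.025,0,0,0,0,0],[0.04,0,0,0,0,0],[0.05,0,0,0,0,0],[0.06,0,-0.003,0,0,0],[0.07,0,-0.006,0,0,0],[0.08,0,-0.009,0,0,0],[0.09,0,-0.012,0,0,0],[0.1,0,-0.014,0,0,0],[0.11,0,-0.015,0,0,0],[0.118,0,-0.015,0,0,0]]]'
python3 -m jog '[[[0.008,0,0,0,0,0],[0.015,0,0,0,0,0],[0.02,0,0,0,0,0],[0.024,0,0,0,0,0],[0.024,0,0,0,0,0]]]'
python3 - <<'E'
from h import *
cv2.imwrite('pics/w8.png',arm.capture('wrist')[:,:,::-1])
cv2.imwrite('pics/s8.png',cv2.resize(arm.capture('side')[180:320,210:360,::-1],None,fx=4.2,fy=4.2))
E
```

```text
[289.3493 189.8639]
[276.3968 160.7574]
clock: 11.62
eef_pos: [0.5206, 0.0107, 0.1855]
tool_rot: [0.0, 0.996, -0.093, 0.0]
ft_force: [-1.3, 0.6, 1.3]
grip_width: 0.0003
clock: 12.25
eef_pos: [0.5435, 0.0065, 0.1854]
tool_rot: [0.0, 0.996, -0.092, 0.0]
ft_force: [-0.7, 0.6, 1.5]
grip_width: 0.0007
```

View pics/w8.png

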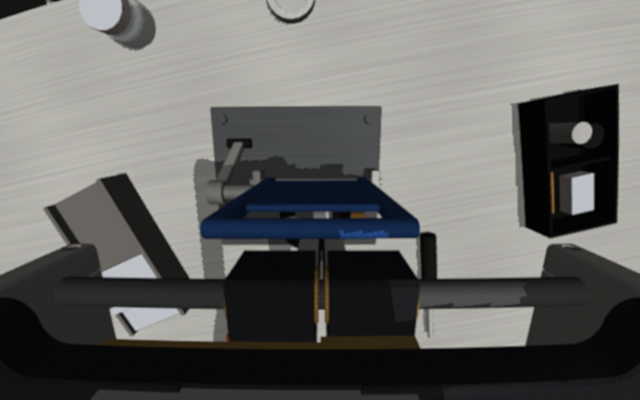

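View pics/s8.png

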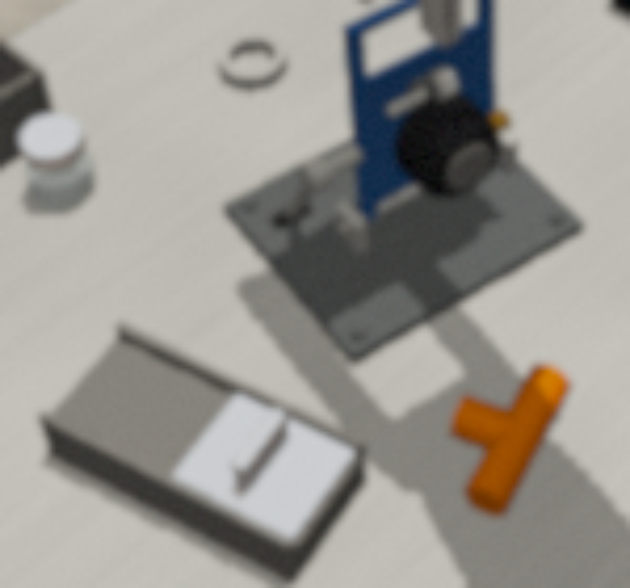

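The side view shows the frame near vertical with the fingers on its top bar. The leg is down behind it, with the foot near the base at (290,215), and the cover is still shut. I'll feel for the back stop in small steps.

```bash
python3 -m jog '[[[0.002,0,0,0,0,0],[0.003,0,0,0,0,0],[0.003,0,0,0,0,0]]]';python3 -m jog '[[[0.002,0,0,0,0,0],[0.003,0,0,0,0,0],[0.003,0,0,0,0,0]]]'
```

```text
clock: 12.72
eef_pos: [0.5462, 0.006, 0.1854]
tool_rot: [-0.0, 0.996, -0.092, -0.0]
ft_force: [-0.7, -0.2, -0.1]
grip_width: 0.0003
clock: 13.1
eef_pos: [0.5492, 0.0055, 0.1854]
tool_rot: [-0.0, 0.996, -0.092, -0.0]
ft_force: [-0.9, -0.2, -0.5]
grip_width: 0.0004
```

```bash
python3 -m jog '[[[0.001,0,0,0,0,0],[0.002,0,0,0,0,0],[0.002,0,0,0,0,0]]]';python3 -m jog '[[[0.001,0,0,0,0,0],[0.002,0,0,0,0,0],[0.002,0,0,0,0,0]]]'
```

```text
clock: 13.48
eef_pos: [0.5493, 0.0054, 0.1854]
tool_rot: [-0.0, 0.996, -0.092, -0.002]
ft_force: [-7.1, 1.2, 3.2]
grip_width: 0.0001
clock: 13.85
eef_pos: [0.5492, 0.0054, 0.1854]
tool_rot: [-0.0, 0.996, -0.092, -0.005]
ft_force: [-11.5, 1.2, 7.1]
grip_width: 0.0006
```

```bash
python3 -m jog '[[[-0.001,0,0,0,0,0],[-0.001,0,0,0,0,0],[-0.001,0,0,0,0,0],[-0.001,0,0,0,0,0],[-0.001,0,0,0,0,0],[-0.001,0,0,0,0,0],[-0.001,0,0,0,0,0],[-0.001,0,0,0,0,0]]]'
python3 - <<'E'
from h import *
a=arm.capture('side');b=arm.capture('wrist')
cv2.imwrite('pics/s9.png',cv2.resize(a[140:280,210:360,::-1],None,fx=4.2,fy=4.2))
c=arm.capture('top');cv2.imwrite('pics/t9.png',c[:,:,::-1])
T=arm.camera_info('side');M=np.array(T['camera_from_world'])
for l,p in (('bar',[.5615,.0035,.215]),):
  print((cv2.projectPoints(np.array([p]),cv2.Rodrigues(M[:3,:3])[0],M[:3,3],np.array(T['mtx']),np.array(T['distortion']))[0].ravel()-[210,140])*4.2)
# expected foot with frame +.05, leg 2.64 / 2.3
ux=np.array([.983,-.182]);uy=np.array([.182,.983]);h=np.array([.5525,.0115])
for q in(2.64,2.45,2.2):
  X=.07*np.sin(.05)+.096*np.sin(.05+q);Z=.03+.07*np.cos(.05)+.096*np.cos(.05+q)
  p=np.r_[h+X*ux+.095*uy,Z];print(q,p,(cv2.projectPoints(p[None],cv2.Rodrigues(M[:3,:3])[0],M[:3,3],np.array(T['mtx']),np.array(T['distortion']))[0].ravel()-[210,140])*4.2)
E
```

```text
clock: 14.85
eef_pos: [0.5492, 0.0054, 0.1854]
tool_rot: [-0.0, 0.996, -0.092, -0.003]
ft_force: [-9.6, 0.0, 4.9]
grip_width: 0.0003
[422.7696 154.8317]
2.64 [0.6144 0.0966 0.0135] [292.9018 382.7603]
2.45 [0.6297 0.0938 0.023 ] [280.9239 361.9836]
2.2 [0.6467 0.0907 0.0396] [266.9968 333.5785]
```

View pics/s9.png

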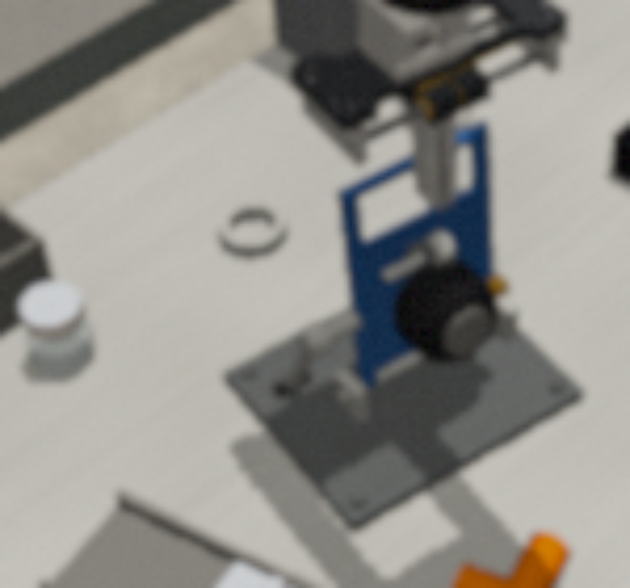

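View pics/t9.png

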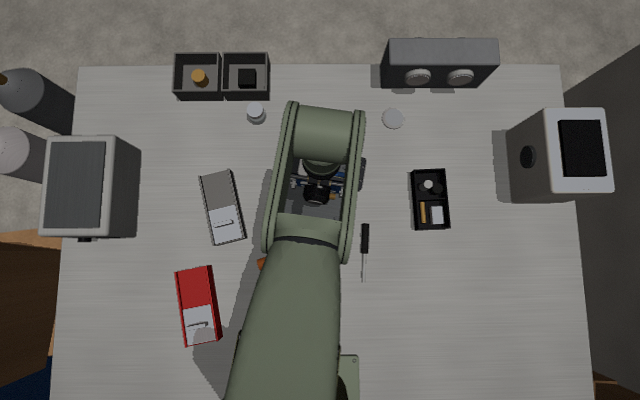

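```bash
python3 -m jog '[[[-0.001,0,0,0,0,0],[-0.002,0,0,0,0,0],[-0.002,0,0,0,0,0],[-0.002,0,0,0,0,0],[-0.002,0,0,0,0,0],[-0.002,0,0,0,0,0]]]'
python3 -m jog '[[[0,0,0,0,0,0],[0,0,0,0,0,0],[0,0,0,0,0,0],[0,0,0,0,0,0],[0,0,0,0,0,0],[0,0,0,0,0,0]]]'
```

```text
clock: 15.75
eef_pos: [0.5493, 0.0054, 0.1853]
tool_rot: [-0.0, 0.996, -0.092, -0.001]
ft_force: [-5.8, 1.2, 2.4]
grip_width: 0.0004
clock: 16.5
eef_pos: [0.5493, 0.0054, 0.1854]
tool_rot: [-0.0, 0.996, -0.092, -0.001]
ft_force: [-6.4, 0.2, 3.3]
grip_width: 0.0006
```

Steady: about 6 N of push against the back stop, and no motion. In the last pictures the foot at (288,387) sits where the fully-down leg should be (293,383). The cover is shut and the bystanders in view look unmoved. Handing in.

Run:
```python
from station import arm
print(arm.hand_in(), arm.read_state()['ft_force'])
```

```text
the job is handed in; nothing more can be done
the job is handed in; nothing more can be done
```

I shut the cover, flipped the leg down behind the frame and raised the frame, and handed the job in at 16.5 s with the closed fingers still holding the frame up. No verdict was reported.

- **Cover:** I pushed it home by its rib until it stopped. Force rose to about 15 N with no further travel, and later pictures show it against the end wall.
- **Leg:** I pushed its foot over centre and it fell behind the frame. In the last side view the foot is within about 2 pixels of where the fully-down leg should appear. With the frame at the back stop, geometry suggests the foot touches the base plate. That would put the leg at about 2.54 rad rather than 2.64, still above the 2.45 limit.
- **Frame:** I pushed it by the top bar to what I took as the back stop. The measured position was about 3 mm past the computed one, within my error in locating the hinge. The fingers hold it there with about 6–7 N, and the position was steady over the last 0.75 s.
- **Bystanders:** Those still in view in the last pictures looked unmoved. The tee was partly hidden by the arm in the final top view, and the nuts are under the cover.

I typed one sideways move with the wrong sign near the nut box. The fingers stayed above the rails and touched nothing, and I corrected it before pushing.

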